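# Park each degchi with its own lid

## Robot

A 6-joint arm with a two-finger parallel gripper is mounted at the origin on the work surface. World frame = base frame: x ahead of the robot, y to its left, z up, the work surface at z = 0. Lengths are in m, angles in rad, forces in N, time in s.
With the tool pointing down it reaches from about 0.275 to 0.825 m from the base axis. Payload 4.9 kg.
Tool frame: the origin (TCP) lies at the very end of the fingers, on their centre line; the grasp point (between the pads) lies 19 mm behind it (r.grip_depth is the distance from the TCP to the grasp point, in m); z points along the fingers, y is the line along which they close (so a half turn about z gives the same grasp; the last joint's range is limited). The gripper opens to 85 mm and grips with 20 to 120 N. Pads are 22 mm wide; open, the fingers measure 114 mm over their backs; the gripper's body (76 mm by 85 mm) begins 54 mm behind the grasp point. The pads swing forward as they close: fully open they stand 13 mm farther back than shut.
Start: joints at [1.01, 0.326, -0.193, 1.052, 0, 1.437], TCP at [0.228, 0.501, 0.231] pointing down, gripper open.
Joint ranges: [-2.65, 2.65], [-0.97, 1.79], [-1.3, 1.35], [-1.93, 2.1], [-1.47, 1.37], [-3.14, 3.14]. Speed limits (rad/s): [2.57, 2.57, 3.14, 3.14, 3.14, 3.14].

## Interface

Orientations are given as a unit quaternion [x, y, z, w].
In Python, from bench import get_state, viewer, r, recognise, trace, tip_of gives the robot as it stands.
- The arm moves only by the tool move_arm, never from a script. Its argument "commands" is a list of rows, each an object of numbers: "tx", "ty", "tz": the shift along the tool's x, y, z in mm; "ax", "ay", "az": the turn, a rotation vector about the tool's x, y, z in degrees; "gripper": the opening, from -1 (shut) to 1 (fully open). A call has 1 to 5 rows; each row shifts and turns the commanded pose from where the row before left it, along the tool's axes as they then stand; what a row does not reach is not made up. A row lasts 1/12 s, in which the tool goes at most 41.7 mm and 7.16 degrees, less where a joint would pass 70% of its speed; a pose out of reach is approached as far as the arm can. A call with a gripper value outside its range is refused whole. The fingers move at their own pace and stop on an object; "force" is the grip in N (left out, the last holds). Time passes only in rows, so rows that do not move let the fingers close. It gives the time, the measured TCP pose, the force, the opening and the grip force at its end, in the units of the state.
- get_state(): the state, without advancing time (a new reading comes with each control period).
- viewer.read_camera(name): name is "side" or "top" or "wrist"; returns a dict with "color" (384x512x3 uint8, blue, green, red), "fov_y" (degrees; the focal length in pixels is half the picture's height over the tangent of half this angle, whatever the lens; pixels are square), "cx", "cy" (the principal point, pixels), "R" (3x3) and "t" (3): a world point X has camera coordinates R X + t. Camera axes: x right, y down, z forward; pixel columns grow to the right and rows downward; lengths in m; the calibration is good to about 2 mm. The wrist camera is an equidistant fisheye: a pixel r from the principal point sees the ray r / f radians off the axis. A picture is of the moment at which its call begins. There is no depth.
- r.sign_off(): hands the job in; it is judged then, once.
Trained networks look in a picture, given as the dict that the camera call returned (one of the last four; its "shot" number tells which), for a name from the list of things; names that differ only in an ending like _2 or _b are one class to them, and where a whole thing is asked for, a point or a joint stands for the part that bears it (a point fixed in the world has none). Each returns a list of dicts, best first, with "conf" (0 to 1); they miss things now and then, are a little off and sometimes report something else, mostly with a low value. They report only what shows in the picture. A call takes as long as a camera call. They do not tell look-alikes from the thing itself.
- recognise(picture, label): "uv" ([column, row] in pixels, amid what is visible of it).
- trace(picture, label): "region" (384x512 bool, what is visible of it) and "uv" ([column, row] in pixels, amid what is visible of it).
- tip_of(picture, label): "uv" ([column, row] in pixels: a listed point, or the origin of a listed thing).
The state is a dict: "time_s": time; "q": joint angles; "qd": joint speeds; "joint_torque": joint torques, N m; "position": TCP position; "eef_rot": TCP orientation; "ft_force": force on the tool from outside, world axes, zero at the start; "moment": the same for the moment, N m; "opening": finger opening in m; "finger_force": force on a finger pad.
Only numpy, scipy, OpenCV 4.12 (cv2) and the standard library are available. Lean on these libraries where they do the work, as an engineer would, in place of code of your own. Each camera call takes 0.05 s, during which the arm holds its last target. There are 200 camera calls.

## Task

The washed degchis are scattered over the wooden stool and their lids stand in the steel pan stand. Slide each degchi along the stool top, without lifting it, into the bay right in front of the lid that fits its mouth, until it stands upright and fully home against the rail at the back of the bay. Leave the lids and all the other things where they are.

Things in the scene. Friction and masses are not known exactly. Their poses are not given: they have to be found in the camera images.
- rack: Fixed pan-and-lid stand of bent steel rod, 465 mm wide. Origin on the stool, mid-width, under the front face of its stop rail; x points into the stand, away from the robot, y left along it. Three bays open to -x, parted by four loops of 6 mm rod at y = -232.5, -77.5, 77.5, 232.5 mm, each from x = -50 to 69 mm, 61 mm high. Clear width of a bay 149 mm; its floor is the bare wood.
- bay_left (a point): Middle of the left bay (y = +155 mm in the stand's frame), on the front face of the stop rail, 22 mm above the stool; axes as the stand's. The rail is a rigid level rod, 8 mm thick, along the whole stand: the belly of a degchi comes to rest against it. Behind it, at x = 32 mm, a lid stands on edge in a slot between low wire hoops (front one 61 mm high at x = 22 mm).
- bay_middle (a point): The same point of the middle bay (y = 0 in the stand's frame).
- bay_right (a point): The same point of the right bay (y = -155 mm in the stand's frame).
- degchi_small: Small aluminium degchi: round open pot without handles, nearly upright wall. Greatest diameter 92 mm at the belly 14 mm up (a 12-sided hull, so up to 3 mm less in places), foot 79 mm, 91 mm over the rim, clear opening at the narrowest, just below the rim, 79 mm; 56 mm high, wall 3 mm, floor 4 mm; about 0.22 kg, give or take 30 %. Origin: centre of its underside; z up.
- degchi_medium: Medium aluminium degchi, same shape: belly diameter 108 mm at 16 mm up, foot 93 mm, 106 mm over the rim, clear opening 94 mm, 63 mm high, about 0.30 kg. Origin: centre of its underside; z up.
- degchi_large: Large aluminium degchi, same shape: belly diameter 124 mm at 18 mm up, foot 107 mm, 122 mm over the rim, clear opening 109 mm, 70 mm high, about 0.40 kg. Origin: centre of its underside; z up.
- lid_small: Round steel lid of the small degchi, 96 mm across, with a 10 mm deep rim and a 20 mm knob on the side away from the bay (+x); loose, standing on edge in any one of the three slots of the stand. Origin: centre of its disc, 59 mm above the stool; x is the disc's normal. Its top edge stands 107 mm above the stool.
- lid_medium: Round steel lid of the medium degchi, 111 mm across, otherwise the same, in another slot. Origin: centre of its disc, 68 mm above the stool; top edge at 124 mm.
- lid_large: Round steel lid of the large degchi, 127 mm across, otherwise the same, in another slot. Origin: centre of its disc, 77 mm above the stool; top edge at 141 mm.
- cooker_lid: Bystander: steel pressure cooker lid lying flat, diameter 170 mm, 11 mm high at the rim, 22 mm at the middle, with a whistle weight of diameter 30 mm up to 48 mm high at the middle and a black handle 26 mm wide, up to 33 mm high, that runs along its +x axis to 230 mm from the middle. Origin: middle of its underside.
- bowl_stack: Bystander: stack of three steel bowls nested in one another (moves as one), 120 mm across, 68 mm high. Origin: middle of its underside.
- scrub_brush: Bystander: plastic scrub brush lying on its bristles, 120 mm long along its x, 46 mm wide, 54 mm high over the grip. Origin: middle of its underside.
- soap_dish: Bystander: plastic soap dish with a bar of soap in it, 95 mm long along its x, 56 mm wide, 25 mm high. Origin: middle of its underside.
- tumbler: Bystander: upright steel drinking tumbler, 60 mm across the rim, 75 mm high. Origin: middle of its underside.
- katori: Bystander: small steel bowl with a ball of steel scourer in it, 86 mm across, 41 mm high. Origin: middle of its underside.
Not all that is in view belongs to the job. Leave any turquoise look-alike of the degchi_small alone.

How it is judged:
By the outcome, as a careful person would: the job done as asked, in the order asked, and still so for the second after the job is handed in, with the robot touching nothing.
It also fails if it takes over 72 s, if anything falls off the work surface, if the arm or the gripper's body presses on something with over 40 N, if the wrist force passes 120 N, or if a joint passes its speed limit or range.

## Working session

There is one attempt and no reset: what is moved stays moved. The work goes in short steps, Python scripts to look and compute and a tool call to move; the robot and the scene stay as the last step left them, time stands still between calls to the robot, and variables do not carry over. Pictures are saved under pics/ and viewed, at most 10 in all, crops included, and the job is handed in when it is done.

Besides the shell and the picture viewer there is one more tool, called after "Call:" in YAML: its name, and indented under it one key for each argument. move_arm: Moves the arm, as the interface text tells. Its arguments: {"type":"object","properties":{"commands":{"type":"array","items":{"type":"object","properties":{"tx":{"type":"number"},"ty":{"type":"number"},"tz":{"type":"number"},"ax":{"type":"number"},"ay":{"type":"number"},"az":{"type":"number"},"gripper":{"type":"number"}}}},"force":{"type":"number"}},"required":["commands"]}

```bash
mkdir -p pics
cat > h.py <<'E'
import numpy as np, cv2
from bench import get_state, viewer, r, recognise, trace, tip_of
def ray(p,uv):
    H=p["color"].shape[0]; f=H/2/np.tan(np.radians(p["fov_y"])/2)
    x,y=(uv[0]-p["cx"])/f,(uv[1]-p["cy"])/f
    R=np.array(p["R"]);t=np.array(p["t"])
    return -R.T@t, R.T@np.array([x,y,1.0])
def at_z(p,uv,z):
    o,d=ray(p,uv); return o+d*(z-o[2])/d[2]
E
python3 - <<'E'
from h import *
for n in ["top","side"]:
    p=viewer.read_camera(n); cv2.imwrite(f"pics/{n}0.png",p["color"])
    print(n,p["fov_y"],p["cx"],p["cy"],(-np.array(p["R"]).T@p["t"]).round(3))
    for l,z in [("rack",0),("bay_left",.022),("bay_middle",.022),("bay_right",.022),("degchi_small",0),("degchi_medium",0),("degchi_large",0),("lid_small",.059),("lid_medium",.068),("lid_large",.077),("cooker_lid",0),("bowl_stack",0),("scrub_brush",0),("soap_dish",0),("tumbler",0),("katori",0)]:
        print(l,[(np.round(d["uv"]).astype(int).tolist(),round(d["conf"],2),at_z(p,d["uv"],z)[:2].round(3).tolist()) for d in tip_of(p,l)[:3]])
s=get_state();print(s["time_s"],s["position"],s["eef_rot"])
E
```

```text
top 57.685246008420194 258.4786755539454 193.43506124312978 [0.386 0.009 1.217]
rack [([251, 147], 0.74, [0.708, 0.023]), ([260, 226], 0.51, [0.428, -0.006]), ([206, 130], 0.46, [0.773, 0.184])]
bay_left [([210, 143], 0.94, [0.72, 0.168])]
bay_middle [([253, 138], 0.89, [0.738, 0.014])]
bay_right [([291, 135], 0.65, [0.745, -0.12])]
degchi_small [([190, 236], 0.97, [0.394, 0.236]), ([180, 282], 0.96, [0.24, 0.268]), ([106, 265], 0.74, [0.299, 0.523])]
degchi_medium [([258, 224], 0.73, [0.433, 0.002]), ([392, 224], 0.44, [0.431, -0.468])]
degchi_large [([329, 227], 0.77, [0.42, -0.246])]
lid_small [([297, 125], 0.69, [0.769, -0.137])]
lid_medium [([205, 129], 0.69, [0.757, 0.179])]
lid_large [([251, 123], 0.83, [0.771, 0.022])]
cooker_lid [([119, 207], 0.79, [0.5, 0.487])]
bowl_stack [([392, 221], 0.87, [0.44, -0.469]), ([295, 124], 0.51, [0.793, -0.137])]
scrub_brush [([222, 234], 0.9, [0.401, 0.126])]
soap_dish []
tumbler [([342, 161], 0.85, [0.656, -0.301])]
katori [([170, 174], 0.89, [0.612, 0.31]), ([251, 147], 0.52, [0.711, 0.022]), ([394, 220], 0.4, [0.445, -0.475])]
side 48.37
[... 677 characters left out ...]
 ([283, 174], 0.48, [0.681, 0.13])]
lid_medium [([292, 164], 0.46, [0.737, 0.172])]
lid_large [([312, 180], 0.67, [0.777, 0.039])]
cooker_lid [([218, 142], 0.74, [0.482, 0.511])]
bowl_stack [([271, 316], 0.81, [0.449, -0.469])]
scrub_brush [([229, 248], 0.69, [0.383, -0.157]), ([218, 197], 0.54, [0.402, 0.124]), ([293, 163], 0.36, [0.778, 0.262])]
soap_dish [([328, 213], 0.67, [0.803, -0.079]), ([230, 244], 0.53, [0.394, -0.14])]
tumbler [([313, 266], 0.53, [0.652, -0.315])]
katori [([301, 199], 0.48, [0.728, 0.025]), ([251, 162], 0.47, [0.595, 0.321]), ([282, 171], 0.46, [0.711, 0.219])]
1.7 [0.22766799 0.50066281 0.2312647 ] [ 2.11788675e-01  9.77315484e-01 -3.52476911e-05 -3.58270241e-06]
```

Run:
```python
import cv2
a=cv2.imread("pics/top0.png")[100:310,70:430]; cv2.imwrite("pics/tc.png",cv2.resize(a,None,fx=2.2,fy=2.2,interpolation=3))
a=cv2.imread("pics/side0.png")[110:340,130:380]; cv2.imwrite("pics/sc.png",cv2.resize(a,None,fx=2.6,fy=2.6,interpolation=3))
```

```text
(no output)
```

View pics/tc.png

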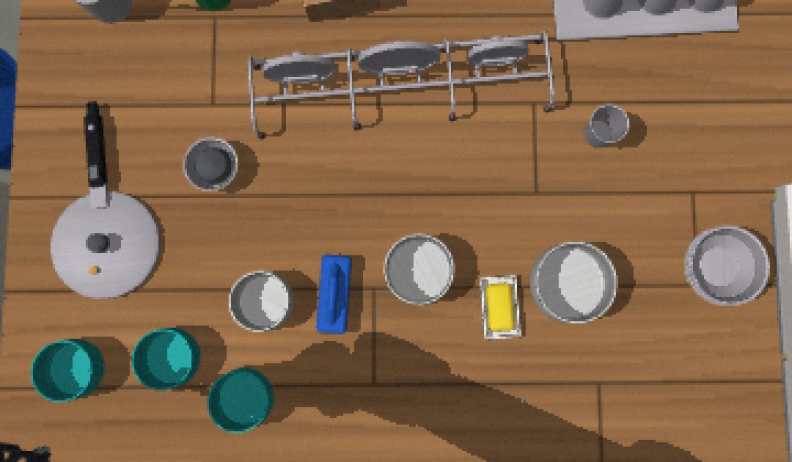

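View pics/sc.png

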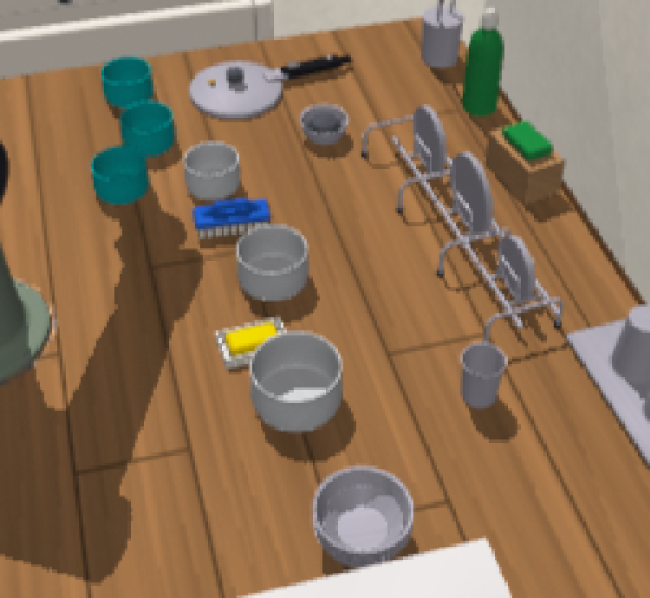

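The left, middle and right lids are medium, large and small by width (about 32, 37 and 28 px in the top view). The grey degchis in top-view pixels are small (190,236), medium (258,224) and large (329,227). The three turquoise pots at about (180,282), (146,263) and (101,268) are look-alikes, and the picture above is enlarged enough to show the colour clearly. So medium goes left, large goes middle and small goes right. I'll grip each pot's front wall and slide it.

Run:
```python
from h import *
p=viewer.read_camera("top")
def c(u,v): return (u/2.2+70,v/2.2+100)
F=np.array([at_z(p,c(*q),.004)[:2] for q in [(261,134),(357,127),(453,117),(549,108)]]);print("feet",F.round(3).tolist())
R=np.array([at_z(p,c(*q),.024)[:2] for q in [(256,101),(350,94),(449,86),(550,75)]]);print("rail",R.round(3).tolist())
B=np.array([at_z(p,c(*q),.06)[:2] for q in [(251,58),(545,34)]]);print("toploop ends",B.round(3).tolist())
for l,h,D in [("degchi_small",.056,91),("degchi_medium",.063,106),("degchi_large",.07,122)]:
    for d in trace(p,l)[:3]:
        m=d["region"]; col=p["color"][m].mean(0).round()
        # lower-bias: min enclosing circle of rim at height h
        pts=np.argwhere(m)[:,::-1].astype(float)
        w=np.array([at_z(p,q,h)[:2] for q in pts],np.float32)
        (cc,rr)=cv2.minEnclosingCircle(w)
        print(l,round(d["conf"],2),col,np.round(cc,3),round(rr*2000))
p2=viewer.read_camera("side")
for l,h in [("degchi_small",.056),("degchi_medium",.063),("degchi_large",.07)]:
    for q,n in ((p,"t"),(p2,"s")):
        print(n,l,[(round(d["conf"],2),at_z(q,d["uv"],0)[:2].round(3).tolist()) for d in tip_of(q,l)[:4]])
```

```text
feet [[0.66, 0.245], [0.67, 0.09], [0.685, -0.065], [0.699, -0.221]]
rail [[0.709, 0.25], [0.719, 0.1], [0.731, -0.058], [0.748, -0.221]]
toploop ends [[0.768, 0.251], [0.803, -0.208]]
degchi_small 0.93 [85. 87. 23.] [0.25  0.259] 102
degchi_small 0.73 [92. 93. 21.] [0.296 0.517] 106
degchi_small 0.64 [141. 143. 144.] [0.392 0.233] 97
degchi_medium 0.74 [154. 157. 157.] [ 0.439 -0.005] 108
degchi_medium 0.33 [105. 103. 107.] [ 0.654 -0.296] 77
degchi_large 0.86 [154. 156. 157.] [ 0.415 -0.236] 130
degchi_large 0.53 [126. 126. 134.] [0.725 0.017] 470
t degchi_small [(0.95, [0.242, 0.27]), (0.94, [0.295, 0.524]), (0.91, [0.305, 0.373]), (0.7, [0.61, 0.324])]
s degchi_small [(0.9, [0.307, 0.39]), (0.86, [0.245, 0.273]), (0.73, [0.283, 0.51]), (0.57, [0.396, 0.267])]
t degchi_medium [(0.8, [0.44, 0.002])]
s degchi_medium [(0.87, [0.438, -0.012])]
t degchi_large [(0.73, [0.422, -0.244])]
s degchi_large [(0.61, [0.412, -0.251])]
```

Call:
move_arm:
  commands:
    - {"az": 6.75,"gripper": -0.06}
    - {"az": 6.75}
    - {"az": 6.75}
    - {"az": 6.75}
    - {"az": 6.75}
  force: 30

```text
validation failed for argument at $.co...
```

Call:
move_arm:
  commands:
    - {"az": 6.75}
    - {"az": 6.75}
    - {"az": 6.75}
    - {"az": 6.7}
    - {"tx": -30}

```text
validation failed for argument at $.co...
```

Call:
move_arm:
  commands:
    - {"tx": -37,"ty": 9}
    - {"tx": -37,"ty": 9}
    - {"tx": -37,"ty": 9}
    - {"tx": -37,"ty": 9}
    - {"tx": -37,"ty": 9}

```text
validation failed for argument at $.co...
```

Call:
move_arm:
  commands:
    - {"tx": -37,"ty": 9}
    - {"tx": -37,"ty": 9}
    - {"tx": -37,"ty": 9}
    - {"tx": -37,"ty": 9}
    - {"tx": -37,"ty": 9}

```text
validation failed for argument at $.co...
```

```bash
cat >> h.py <<'E'
O=np.array([.728,.016]); a=np.radians(4.8); EX=np.array([np.cos(a),np.sin(a)]); EY=np.array([-EX[1],EX[0]])
def rk(P): d=np.array(P)[:2]-O; return np.array([d@EX,d@EY])*1000
def st():
    s=get_state(); q=s["eef_rot"]; print("t",s["time_s"],"rackxy",rk(s["position"]).round(1),"z",round(s["position"][2]*1000,1),"q",np.round(q,3),"open",s["opening"],"ff",s["finger_force"],"ft",np.round(s["ft_force"],1)," yaw_y",np.degrees(2*np.arctan2(q[1],q[0]))-90)
E
python3 -c "
from h import *
st()"
```

```text
t 2.25 rackxy [-458.   524.8] z 231.3 q [0.212 0.977 0.    0.   ] open 0.08523167857353546 ff 0.0 ft [-0.3  0.8 -0.5]  yaw_y 65.54651301852701
```

Call:
move_arm:
  commands:
    - {"tx": 0,"ty": 0,"tz": 0,"ax": 0,"ay": 0,"az": 6.75,"gripper": -0.06}
    - {"tx": 0,"ty": 0,"tz": 0,"ax": 0,"ay": 0,"az": 6.75,"gripper": -0.06}
    - {"tx": 0,"ty": 0,"tz": 0,"ax": 0,"ay": 0,"az": 6.75,"gripper": -0.06}
    - {"tx": 0,"ty": 0,"tz": 0,"ax": 0,"ay": 0,"az": 6.75,"gripper": -0.06}
    - {"tx": 0,"ty": 0,"tz": 0,"ax": 0,"ay": 0,"az": 6.75,"gripper": -0.06}
  force: 30

```text
time_s: 2.67
position: [0.2277, 0.5007, 0.2313]
eef_rot: [0.489, 0.872, 0.0, -0.0]
ft_force: [0.3, 0.0, -0.4]
opening: 0.04
finger_force: 0.0
```

Call:
move_arm:
  commands:
    - {"tx": 0,"ty": 0,"tz": 0,"ax": 0,"ay": 0,"az": 6.75,"gripper": -0.06}
    - {"tx": 0,"ty": 0,"tz": 0,"ax": 0,"ay": 0,"az": 6.75,"gripper": -0.06}
    - {"tx": 0,"ty": 0,"tz": 0,"ax": 0,"ay": 0,"az": 6.75,"gripper": -0.06}
    - {"tx": 0,"ty": 0,"tz": 0,"ax": 0,"ay": 0,"az": 6.75,"gripper": -0.06}
    - {"tx": -30,"ty": 0,"tz": 0,"ax": 0,"ay": 0,"az": 0,"gripper": -0.06}

```text
time_s: 3.08
position: [0.2307, 0.4741, 0.2311]
eef_rot: [0.677, 0.736, 0.002, -0.001]
ft_force: [0.1, -0.1, 0.7]
opening: 0.0404
finger_force: 0.0
```

Call:
move_arm:
  commands:
    - {"tx": -37,"ty": 9,"tz": 0,"ax": 0,"ay": 0,"az": 0,"gripper": -0.06}
    - {"tx": -37,"ty": 9,"tz": 0,"ax": 0,"ay": 0,"az": 0,"gripper": -0.06}
    - {"tx": -37,"ty": 9,"tz": 0,"ax": 0,"ay": 0,"az": 0,"gripper": -0.06}
    - {"tx": -37,"ty": 9,"tz": 0,"ax": 0,"ay": 0,"az": 0,"gripper": -0.06}
    - {"tx": -37,"ty": 9,"tz": 0,"ax": 0,"ay": 0,"az": 0,"gripper": -0.06}

```text
time_s: 3.5
position: [0.2906, 0.2886, 0.2314]
eef_rot: [0.677, 0.736, 0.0, 0.0]
ft_force: [0.7, 0.9, 0.1]
opening: 0.0402
finger_force: 0.0
```

Call:
move_arm:
  commands:
    - {"tx": -37,"ty": 9,"tz": 0,"ax": 0,"ay": 0,"az": 0,"gripper": -0.06}
    - {"tx": -37,"ty": 9,"tz": 0,"ax": 0,"ay": 0,"az": 0,"gripper": -0.06}
    - {"tx": -37,"ty": 9,"tz": 0,"ax": 0,"ay": 0,"az": 0,"gripper": -0.06}
    - {"tx": -37,"ty": 9,"tz": 0,"ax": 0,"ay": 0,"az": 0,"gripper": -0.06}
    - {"tx": -37,"ty": 9,"tz": 0,"ax": 0,"ay": 0,"az": 0,"gripper": -0.06}

```text
time_s: 3.92
position: [0.351, 0.1079, 0.2316]
eef_rot: [0.677, 0.736, 0.0, 0.0]
ft_force: [1.1, -0.3, 0.2]
opening: 0.0401
finger_force: 0.0
```

```bash
python3 -c "
from h import *
st()
p=viewer.read_camera('wrist'); cv2.imwrite('pics/w1.png',p['color'])"
```

```text
t 3.9167 rackxy [-368.   123.1] z 231.6 q [0.677 0.736 0.    0.   ] open 0.04006071254575729 ff 0.0 ft [ 1.1 -0.3  0.2]  yaw_y 4.812694965850241
```

View pics/w1.png

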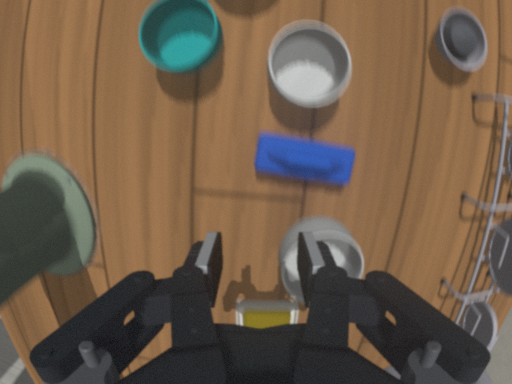

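The wrist view shows the small degchi at (309,63), the brush at (304,158), the medium degchi at about (325,258) and the soap dish at (266,312). I'm moving over the medium one.

Call:
move_arm:
  commands:
    - {"tx": -29,"ty": 7,"tz": 26,"ax": 0,"ay": 0,"az": 0,"gripper": -0.06}
    - {"tx": -29,"ty": 7,"tz": 26,"ax": 0,"ay": 0,"az": 0,"gripper": -0.06}
    - {"tx": -29,"ty": 7,"tz": 26,"ax": 0,"ay": 0,"az": 0,"gripper": -0.06}
    - {"tx": -30,"ty": 6,"tz": 26,"ax": 0,"ay": 0,"az": 0,"gripper": -0.06}
    - {"tx": 0,"ty": 0,"tz": 0,"ax": 0,"ay": 0,"az": 0,"gripper": -0.06}

```text
time_s: 4.38
position: [0.387, -0.0083, 0.124]
eef_rot: [0.679, 0.734, -0.002, -0.001]
ft_force: [0.2, 0.1, -0.2]
opening: 0.0403
finger_force: 0.0
```

```bash
cat >> h.py <<'E'
def wrist_z(p,uv,z):
    f=192/np.tan(np.radians(p["fov_y"])/2); d=np.array([uv[0]-p["cx"],uv[1]-p["cy"]]); n=np.hypot(*d); th=n/f
    v=np.array([*(d/n*np.sin(th)),np.cos(th)]); R=np.array(p["R"]); o=-R.T@np.array(p["t"]); w=R.T@v
    return o+w*(z-o[2])/w[2]
def rim(p,l,h,g,fish=True):
    "centre (rack mm) of rim circles of things traced as l, near g"
    for d in trace(p,l)[:4]:
        c=max(cv2.findContours(d["region"].astype(np.uint8),0,1)[0],key=len)[:,0,:]
        w=np.array([rk((wrist_z if fish else at_z)(p,q,h)) for q in c],np.float32)
        (cc,rr)=cv2.minEnclosingCircle(w); print(l,round(d["conf"],2),np.round(cc,1),"D",round(2*rr),"xmin/max",w.min(0).round(),w.max(0).round(),d["uv"])
E
python3 -c "
from h import *
st()
p=viewer.read_camera('wrist'); cv2.imwrite('pics/w2.png',p['color']); rim(p,'degchi_medium',.063,0)
p=viewer.read_camera('top'); rim(p,'degchi_medium',.063,0,False)
"
```

```text
t 4.3833 rackxy [-341.8    4.4] z 124.0 q [ 0.679  0.734 -0.002 -0.001] open 0.04030613732678378 ff 0.0 ft [ 0.2  0.1 -0.2]  yaw_y 4.448376773780936
degchi_medium 0.86 [-291.2    6.1] D 113 xmin/max [-342.  -48.] [-236.   61.] [329.7, 194.0]
```

View pics/w2.png

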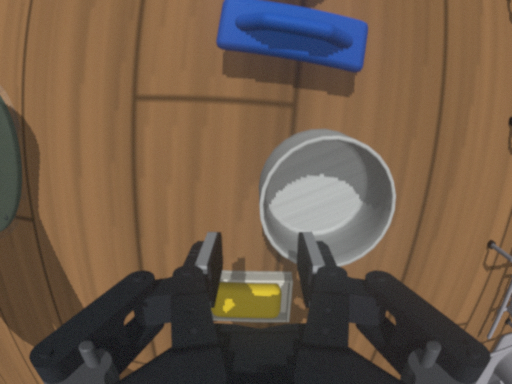

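The wrist view puts the medium degchi rim centre at about (328,197), matching my estimate. The fingers straddle its front wall, so I descend and grip.

Call:
move_arm:
  commands:
    - {"tx": 0,"ty": 0,"tz": 30,"ax": 0,"ay": 0,"az": 0,"gripper": -0.06}
    - {"tx": 0,"ty": 0,"tz": 30,"ax": 0,"ay": 0,"az": 0,"gripper": -0.06}
    - {"tx": 0,"ty": 0,"tz": 28,"ax": 0,"ay": 0,"az": 0,"gripper": -0.06}
    - {"tx": 0,"ty": 0,"tz": 0,"ax": 0,"ay": 0,"az": 0,"gripper": -0.5}
    - {"tx": 0,"ty": 0,"tz": 0,"ax": 0,"ay": 0,"az": 0,"gripper": -1}
  force: 25

```text
time_s: 5.0
position: [0.3866, -0.0035, 0.0395]
eef_rot: [0.676, 0.737, -0.001, -0.001]
ft_force: [-0.3, -0.1, 0.4]
opening: 0.0171
finger_force: 0.0
```

Call:
move_arm:
  commands:
    - {"tx": 0,"ty": 0,"tz": 0,"ax": 0,"ay": 0,"az": 0,"gripper": -1}
    - {"tx": 0,"ty": 0,"tz": 0,"ax": 0,"ay": 0,"az": 0,"gripper": -1}
    - {"tx": 0,"ty": 0,"tz": 0,"ax": 0,"ay": 0,"az": 0,"gripper": -1}

```text
time_s: 5.25
position: [0.3893, -0.0047, 0.0409]
eef_rot: [0.677, 0.736, 0.001, 0.002]
ft_force: [0.5, -0.2, 0.2]
opening: 0.0026
finger_force: 25.8
```

```bash
python3 -c "
from h import *
st()
p=viewer.read_camera('wrist'); rim(p,'degchi_medium',.063,0)"
```

```text
t 5.25 rackxy [-339.3    7.7] z 40.9 q [0.677 0.736 0.001 0.002] open 0.0026202883038310707 ff 25.76683005139735 ft [ 0.5 -0.2  0.2]  yaw_y 4.830243639934551
degchi_medium 0.97 [-289.5   14.8] D 116 xmin/max [-342.  -27.] [-236.   67.] [360.3, 218.1]
```

Call:
move_arm:
  commands:
    - {"tx": 0,"ty": 15,"tz": 0,"ax": 0,"ay": 0,"az": 0,"gripper": -1}
    - {"tx": 0,"ty": 20,"tz": 0,"ax": 0,"ay": 0,"az": 0,"gripper": -1}
    - {"tx": 0,"ty": 20,"tz": 0,"ax": 0,"ay": 0,"az": 0,"gripper": -1}
    - {"tx": 5,"ty": 20,"tz": 0,"ax": 0,"ay": 0,"az": 0,"gripper": -1}
    - {"tx": 15,"ty": 15,"tz": 0,"ax": 0,"ay": 0,"az": 0,"gripper": -1}

```text
time_s: 5.77
position: [0.4778, 0.0213, 0.0402]
eef_rot: [0.678, 0.735, -0.0, 0.002]
ft_force: [0.6, -1.4, -0.4]
opening: 0.003
finger_force: 26.5
```

Call:
move_arm:
  commands:
    - {"tx": 22,"ty": 14,"tz": 0,"ax": 0,"ay": 0,"az": 0,"gripper": -1}
    - {"tx": 25,"ty": 14,"tz": 0,"ax": 0,"ay": 0,"az": 0,"gripper": -1}
    - {"tx": 25,"ty": 14,"tz": 0,"ax": 0,"ay": 0,"az": 0,"gripper": -1}
    - {"tx": 25,"ty": 14,"tz": 0,"ax": 0,"ay": 0,"az": 0,"gripper": -1}
    - {"tx": 20,"ty": 8,"tz": 0,"ax": 0,"ay": 0,"az": 0,"gripper": -1}

```text
time_s: 6.18
position: [0.5312, 0.146, 0.0402]
eef_rot: [0.677, 0.736, 0.001, 0.001]
ft_force: [0.4, -0.9, -0.5]
opening: 0.0028
finger_force: 26.6
```

```bash
python3 -c "
from h import *
st()
p=viewer.read_camera('wrist');rim(p,'degchi_medium',.063,0);cv2.imwrite('pics/w3.png',p['color'])
p=viewer.read_camera('top'); rim(p,'degchi_medium',.063,0,False)
a=p['color'][100:310,70:430];cv2.imwrite('pics/t3.png',np.hstack([cv2.resize(a,(400,233)),cv2.resize(viewer.read_camera('side')['color'][110:340,130:380],(400,368))[:233]]))"
```

```text
t 6.1833 rackxy [-185.3  146. ] z 40.2 q [0.677 0.736 0.001 0.001] open 0.0028242823797153286 ff 26.561321424089783 ft [ 0.4 -0.9 -0.5]  yaw_y 4.797250324388642
degchi_medium 0.63 [-134.9  154.7] D 116 xmin/max [-188.  112.] [-82. 206.] [360.3, 216.1]
degchi_medium 0.6 [-285.1  158. ] D 105 xmin/max [-337.  130.] [-233.  181.] [84.3, 238.6]
degchi_medium 0.73 [-138.7  115. ] D 77 xmin/max [-177.   96.] [-101.  124.] [223.5, 182.2]
degchi_medium 0.73 [-355.5 -112.3] D 102 xmin/max [-404. -143.] [-307.  -83.] [298.6, 239.6]
degchi_medium 0.47 [-330.6 -226.7] D 132 xmin/max [-392. -292.] [-271. -161.] [331.2, 225.8]
```

View pics/w3.png

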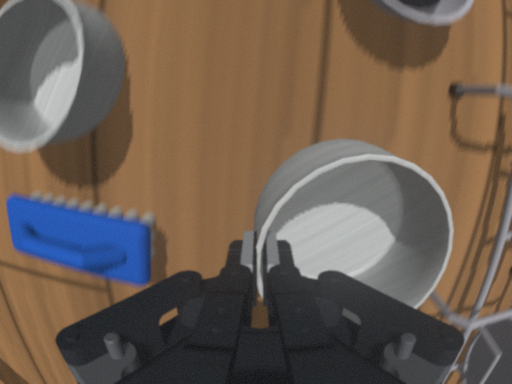

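The degchi is held at its front wall and sits in front of the left bay. I'll centre it and push in.

Call:
move_arm:
  commands:
    - {"tx": 9,"ty": 5,"tz": 0,"ax": 0,"ay": 0,"az": 0,"gripper": -1}
    - {"tx": 0,"ty": 15,"tz": 0,"ax": 0,"ay": 0,"az": 0,"gripper": -1}
    - {"tx": 0,"ty": 18,"tz": 0,"ax": 0,"ay": 0,"az": 0,"gripper": -1}
    - {"tx": 0,"ty": 18,"tz": 0,"ax": 0,"ay": 0,"az": 0,"gripper": -1}
    - {"tx": 0,"ty": 12,"tz": 0,"ax": 0,"ay": 0,"az": 0,"gripper": -1}

```text
time_s: 6.85
position: [0.5963, 0.1576, 0.0401]
eef_rot: [0.678, 0.735, -0.001, -0.0]
ft_force: [-6.5, -0.9, 11.7]
opening: 0.0033
finger_force: 27.8
```

Call:
move_arm:
  commands:
    - {"tx": 0,"ty": 5,"tz": 0,"ax": 0,"ay": 0,"az": 0,"gripper": -1}
    - {"tx": 0,"ty": 4,"tz": 0,"ax": 0,"ay": 0,"az": 0,"gripper": -1}
    - {"tx": 0,"ty": 3,"tz": 0,"ax": 0,"ay": 0,"az": 0,"gripper": -1}

```text
time_s: 7.1
position: [0.6065, 0.1584, 0.0401]
eef_rot: [0.678, 0.735, -0.002, -0.001]
ft_force: [-7.4, -0.8, 12.0]
opening: 0.0024
finger_force: 27.8
```

```bash
python3 -c "
from h import *
st()"
```

```text
t 7.1 rackxy [-109.1  152.1] z 40.1 q [ 0.678  0.735 -0.002 -0.001] open 0.0024123740079930673 ff 27.777230258961936 ft [-7.4 -0.8 12. ]  yaw_y 4.674476449238668
```

```bash
python3 -c "
from h import *
p=viewer.read_camera('wrist');rim(p,'degchi_medium',.063,0)
w=p['color']
p=viewer.read_camera('side');a=p['color'][120:240,230:350]
p=viewer.read_camera('top');b=p['color'][90:210,150:350]
cv2.imwrite('pics/m1.png',np.hstack([np.vstack([cv2.resize(a,(400,400),interpolation=3),cv2.resize(b,(400,200))]),cv2.resize(w,(400,600))]))"
```

```text
degchi_medium 0.65 [-59.8 159.3] D 115 xmin/max [-111.  119.] [ -6. 211.] [361.8, 215.3]
```

View pics/m1.png

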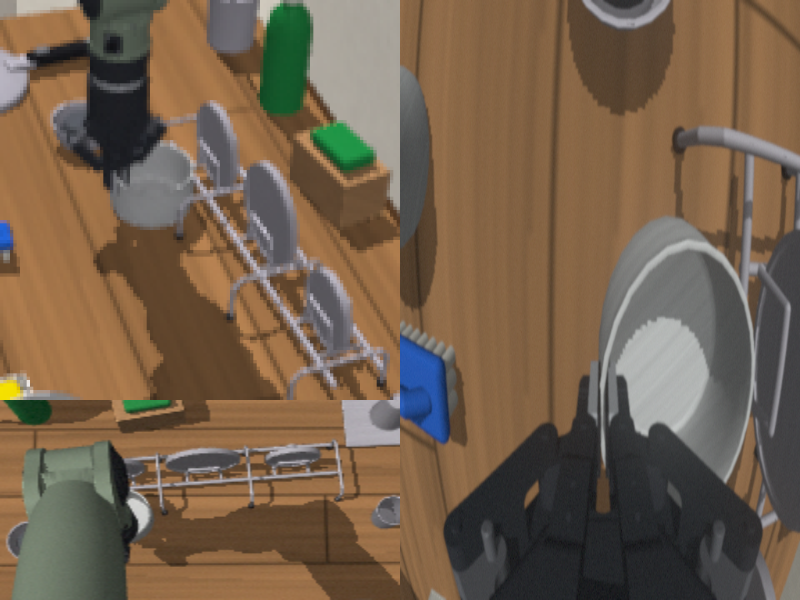

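The degchi has moved with the gripper and is in the left bay, about 5 mm short of the rail. I'll push on gently.

Call:
move_arm:
  commands:
    - {"tx": 0,"ty": 2,"tz": 0,"ax": 0,"ay": 0,"az": 0,"gripper": -1}
    - {"tx": 0,"ty": 2,"tz": 0,"ax": 0,"ay": 0,"az": 0,"gripper": -1}

```text
time_s: 7.47
position: [0.6102, 0.1587, 0.0401]
eef_rot: [0.678, 0.735, -0.002, -0.001]
ft_force: [-6.4, 0.3, 10.9]
opening: 0.0028
finger_force: 27.7
```

Call:
move_arm:
  commands:
    - {"tx": 0,"ty": 1.5,"tz": 0,"ax": 0,"ay": 0,"az": 0,"gripper": -1}
    - {"tx": 0,"ty": 1.5,"tz": 0,"ax": 0,"ay": 0,"az": 0,"gripper": -1}

```text
time_s: 7.63
position: [0.6132, 0.159, 0.0401]
eef_rot: [0.678, 0.735, -0.002, -0.001]
ft_force: [-5.9, -0.4, 11.6]
opening: 0.003
finger_force: 27.7
```

Call:
move_arm:
  commands:
    - {"tx": 0,"ty": 1.5,"tz": 0,"ax": 0,"ay": 0,"az": 0,"gripper": -1}
    - {"tx": 0,"ty": 1.5,"tz": 0,"ax": 0,"ay": 0,"az": 0,"gripper": -1}

```text
time_s: 7.8
position: [0.6138, 0.159, 0.0401]
eef_rot: [0.678, 0.735, -0.004, -0.002]
ft_force: [-15.3, -1.2, 20.0]
opening: 0.0025
finger_force: 28.9
```

Call:
move_arm:
  commands:
    - {"tx": 0,"ty": 1.5,"tz": 0,"ax": 0,"ay": 0,"az": 0,"gripper": -1}
    - {"tx": 0,"ty": 1,"tz": 0,"ax": 0,"ay": 0,"az": 0,"gripper": -1}

```text
time_s: 7.97
position: [0.6138, 0.159, 0.04]
eef_rot: [0.678, 0.735, -0.005, -0.004]
ft_force: [-21.7, -1.7, 24.6]
opening: 0.0032
finger_force: 30.0
```

Contact: the tool stopped at x=0.6138 and the force rose, so it is home. I'm releasing, then lifting.

Call:
move_arm:
  commands:
    - {"tx": 0,"ty": 0,"tz": 0,"ax": 0,"ay": 0,"az": 0,"gripper": -0.4}
    - {"tx": 0,"ty": 0,"tz": 0,"ax": 0,"ay": 0,"az": 0,"gripper": -0.06}
    - {"tx": 0,"ty": -3,"tz": 0,"ax": 0,"ay": 0,"az": 0,"gripper": -0.06}
    - {"tx": 0,"ty": 0,"tz": -20,"ax": 0,"ay": 0,"az": 0,"gripper": -0.06}
    - {"tx": 0,"ty": 0,"tz": -30,"ax": 0,"ay": 0,"az": 0,"gripper": -0.06}

```text
time_s: 8.38
position: [0.6147, 0.1598, 0.0861]
eef_rot: [0.677, 0.736, -0.003, -0.002]
ft_force: [1.0, 0.7, 0.1]
opening: 0.0402
finger_force: 0.0
```

Call:
move_arm:
  commands:
    - {"tx": 0,"ty": -30,"tz": -30,"ax": 0,"ay": 0,"az": 0,"gripper": -0.06}
    - {"tx": 10,"ty": -40,"tz": 0,"ax": 0,"ay": 0,"az": 0,"gripper": -0.06}
    - {"tx": 15,"ty": -38,"tz": 0,"ax": 0,"ay": 0,"az": 0,"gripper": -0.06}
    - {"tx": 15,"ty": -38,"tz": 0,"ax": 0,"ay": 0,"az": 0,"gripper": -0.06}
    - {"tx": 15,"ty": -38,"tz": 0,"ax": 0,"ay": 0,"az": 0,"gripper": -0.06}

```text
time_s: 8.8
position: [0.4287, 0.2001, 0.1186]
eef_rot: [0.678, 0.735, 0.0, 0.0]
ft_force: [0.1, 0.3, -0.0]
opening: 0.0403
finger_force: 0.0
```

```bash
python3 -c "
from h import *
st()
p=viewer.read_camera('wrist');rim(p,'degchi_small',.056,0)
p=viewer.read_camera('top');rim(p,'degchi_medium',.063,0,False);rim(p,'degchi_large',.07,0,False)"
```

```text
t 8.8 rackxy [-282.8  208.5] z 118.6 q [0.678 0.735 0.    0.   ] open 0.040291077790845904 ff 0.0 ft [ 0.1  0.3 -0. ]  yaw_y 4.689598053464465
degchi_small 0.96 [-446.4  288. ] D 115 xmin/max [-504.  242.] [-389.  332.] [57.7, 110.3]
degchi_small 0.88 [-380.5  368. ] D 93 xmin/max [-426.  338.] [-335.  377.] [132.6, 14.3]
degchi_small 0.62 [-314.8  247.6] D 91 xmin/max [-360.  203.] [-270.  292.] [213.5, 150.2]
degchi_medium 0.98 [-57.3 148.7] D 117 xmin/max [-115.   97.] [  0. 205.] [209.1, 156.6]
degchi_large 0.88 [-334.  -224.5] D 131 xmin/max [-391. -290.] [-272. -160.] [331.0, 227.0]
```

Call:
move_arm:
  commands:
    - {"tx": 19,"ty": -37,"tz": 0,"ax": 0,"ay": 0,"az": 0,"gripper": -0.25}
    - {"tx": 20,"ty": -37,"tz": 0,"ax": 0,"ay": 0,"az": 0,"gripper": -0.25}
    - {"tx": 0,"ty": 0,"tz": 0,"ax": 0,"ay": 0,"az": 0,"gripper": -0.25}

```text
time_s: 9.3
position: [0.3484, 0.2334, 0.1178]
eef_rot: [0.676, 0.737, -0.002, -0.002]
ft_force: [-2.3, -1.1, 0.1]
opening: 0.0322
finger_force: 0.0
```

```bash
python3 -c "
from h import *
st()
p=viewer.read_camera('wrist');rim(p,'degchi_small',.056,0)"
```

```text
t 9.3 rackxy [-360.   248.4] z 117.8 q [ 0.676  0.737 -0.002 -0.002] open 0.032164650636873876 ff 0.0 ft [-2.3 -1.1  0.1]  yaw_y 4.9549131980019325
degchi_small 0.89 [-316.8  249.9] D 99 xmin/max [-361.  203.] [-270.  297.] [316.0, 196.1]
degchi_small 0.78 [-387.8  389.2] D 91 xmin/max [-432.  346.] [-343.  402.] [223.6, 25.7]
degchi_small 0.65 [-454.2  290.1] D 102 xmin/max [-504.  242.] [-404.  332.] [138.2, 149.4]
degchi_small 0.38 [-86.5 156.2] D 161 xmin/max [-154.   91.] [-38. 227.] [496.0, 274.7]
```

Call:
move_arm:
  commands:
    - {"tx": 0,"ty": 0,"tz": 30,"ax": 0,"ay": 0,"az": 0,"gripper": -0.25}
    - {"tx": 0,"ty": 0,"tz": 30,"ax": 0,"ay": 0,"az": 0,"gripper": -0.25}
    - {"tx": 0,"ty": 1,"tz": 25,"ax": 0,"ay": 0,"az": 0,"gripper": -0.25}
    - {"tx": 0,"ty": 0,"tz": 0,"ax": 0,"ay": 0,"az": 0,"gripper": -0.5}
    - {"tx": 0,"ty": 0,"tz": 0,"ax": 0,"ay": 0,"az": 0,"gripper": -1}

```text
time_s: 9.82
position: [0.3557, 0.2324, 0.033]
eef_rot: [0.678, 0.735, -0.001, -0.0]
ft_force: [-1.0, -0.2, -1.2]
opening: 0.0106
finger_force: 0.1
```

Call:
move_arm:
  commands:
    - {"tx": 0,"ty": 0,"tz": 0,"ax": 0,"ay": 0,"az": 0,"gripper": -1}
    - {"tx": 0,"ty": 0,"tz": 0,"ax": 0,"ay": 0,"az": 0,"gripper": -1}
    - {"tx": 0,"ty": 0,"tz": 0,"ax": 0,"ay": 0,"az": 0,"gripper": -1}

```text
time_s: 10.07
position: [0.3562, 0.2335, 0.0349]
eef_rot: [0.677, 0.736, 0.001, 0.001]
ft_force: [-0.6, -0.1, -2.4]
opening: 0.0033
finger_force: 23.9
```

Call:
move_arm:
  commands:
    - {"tx": 0,"ty": 8,"tz": 1,"ax": 0,"ay": 0,"az": 0,"gripper": -1}
    - {"tx": 0,"ty": 20,"tz": 0.5,"ax": 0,"ay": 0,"az": 0,"gripper": -1}
    - {"tx": 0,"ty": 25,"tz": 0,"ax": 0,"ay": 0,"az": 0,"gripper": -1}
    - {"tx": 0,"ty": 25,"tz": 0,"ax": 0,"ay": 0,"az": 0,"gripper": -1}
    - {"tx": 0,"ty": 25,"tz": 0,"ax": 0,"ay": 0,"az": 0,"gripper": -1}

```text
time_s: 10.48
position: [0.4596, 0.2422, 0.0333]
eef_rot: [0.677, 0.736, 0.001, 0.001]
ft_force: [0.2, 0.1, -1.7]
opening: 0.0034
finger_force: 24.3
```

Call:
move_arm:
  commands:
    - {"tx": -8,"ty": 15,"tz": 0,"ax": 0,"ay": 0,"az": 0,"gripper": -1}
    - {"tx": -20,"ty": 10,"tz": 0,"ax": 0,"ay": 0,"az": 0,"gripper": -1}
    - {"tx": -25,"ty": 10,"tz": 0,"ax": 0,"ay": 0,"az": 0,"gripper": -1}
    - {"tx": -25,"ty": 5,"tz": 0,"ax": 0,"ay": 0,"az": 0,"gripper": -1}
    - {"tx": -25,"ty": 0,"tz": 0,"ax": 0,"ay": 0,"az": 0,"gripper": -1}

```text
time_s: 10.9
position: [0.509, 0.1417, 0.0332]
eef_rot: [0.677, 0.736, 0.001, 0.001]
ft_force: [-1.1, 1.6, 0.9]
opening: 0.0034
finger_force: 24.8
```

```bash
python3 -c "
from h import *
st()
p=viewer.read_camera('wrist');rim(p,'degchi_small',.056,0);rim(p,'degchi_medium',.063,0);rim(p,'scrub_brush',.04,0)"
```

```text
t 10.9 rackxy [-207.7  143.6] z 33.2 q [0.677 0.736 0.001 0.001] open 0.0033566483987855513 ff 24.823609664454125 ft [-1.1  1.6  0.9]  yaw_y 4.82349922916832
degchi_small 0.88 [-164.7  152.8] D 99 xmin/max [-210.  118.] [-120.  197.] [345.6, 222.2]
degchi_medium 0.72 [-82.7 149.6] D 133 xmin/max [-138.  100.] [-36. 209.] [473.5, 219.3]
degchi_medium 0.64 [-43.9  61. ] D 189 xmin/max [-109.   -8.] [ 23. 130.] [483.9, 322.2]
scrub_brush 0.64 [-305.8  145.8] D 121 xmin/max [-365.  115.] [-247.  173.] [102.4, 239.0]
scrub_brush 0.63 [-10.5  29.4] D 228 xmin/max [-88. -54.] [ 68. 113.] [483.3, 327.3]
```

Call:
move_arm:
  commands:
    - {"tx": -25,"ty": 0,"tz": 0,"ax": 0,"ay": 0,"az": 0,"gripper": -1}
    - {"tx": -27,"ty": 0,"tz": 0,"ax": 0,"ay": 0,"az": 0,"gripper": -1}
    - {"tx": -27,"ty": 3,"tz": 0,"ax": 0,"ay": 0,"az": 0,"gripper": -1}
    - {"tx": -27,"ty": 3,"tz": 0,"ax": 0,"ay": 0,"az": 0,"gripper": -1}
    - {"tx": -27,"ty": 3,"tz": 0,"ax": 0,"ay": 0,"az": 0,"gripper": -1}

```text
time_s: 11.52
position: [0.5272, 0.0117, 0.0332]
eef_rot: [0.676, 0.737, 0.002, -0.0]
ft_force: [-0.8, 2.0, 2.4]
opening: 0.0037
finger_force: 25.8
```

Call:
move_arm:
  commands:
    - {"tx": -27,"ty": 3,"tz": 0,"ax": 0,"ay": 0,"az": 0,"gripper": -1}
    - {"tx": -27,"ty": 0,"tz": 0,"ax": 0,"ay": 0,"az": 0,"gripper": -1}
    - {"tx": -27,"ty": 0,"tz": 0,"ax": 0,"ay": 0,"az": 0,"gripper": -1}
    - {"tx": -27,"ty": 0,"tz": 0,"ax": 0,"ay": 0,"az": 0,"gripper": -1}
    - {"tx": -27,"ty": 0,"tz": 0,"ax": 0,"ay": 0,"az": 0,"gripper": -1}

```text
time_s: 11.93
position: [0.5417, -0.1228, 0.0332]
eef_rot: [0.676, 0.737, 0.002, 0.0]
ft_force: [0.2, 2.5, 3.4]
opening: 0.0034
finger_force: 25.8
```

Call:
move_arm:
  commands:
    - {"tx": -18,"ty": 0,"tz": 0,"ax": 0,"ay": 0,"az": 0,"gripper": -1}
    - {"tx": -8,"ty": 0,"tz": 0,"ax": 0,"ay": 0,"az": 0,"gripper": -1}
    - {"tx": 0,"ty": 0,"tz": 0,"ax": 0,"ay": 0,"az": 0,"gripper": -1}

```text
time_s: 12.18
position: [0.5442, -0.1508, 0.0331]
eef_rot: [0.677, 0.736, 0.0, 0.002]
ft_force: [0.2, -3.8, 3.8]
opening: 0.0034
finger_force: 26.4
```

```bash
python3 -c "
from h import *
st()
p=viewer.read_camera('wrist');rim(p,'degchi_small',.056,0)
for l,z in (('bay_right',.022),('rack',0),('bay_middle',.022)): print([(d['conf'],rk(wrist_z(p,d['uv'],z)).round()) for d in tip_of(p,l)[:2]])
cv2.imwrite('pics/w5.png',p['color'])"
```

```text
t 12.1833 rackxy [-197.2 -150.9] z 33.1 q [0.677 0.736 0.    0.002] open 0.003372537256701051 ff 26.44729094923605 ft [ 0.2 -3.8  3.8]  yaw_y 4.7417734162605
degchi_small 0.58 [-154.4 -143.1] D 100 xmin/max [-200. -178.] [-109.  -98.] [346.2, 223.9]
[]
[]
[]
```

View pics/w5.png

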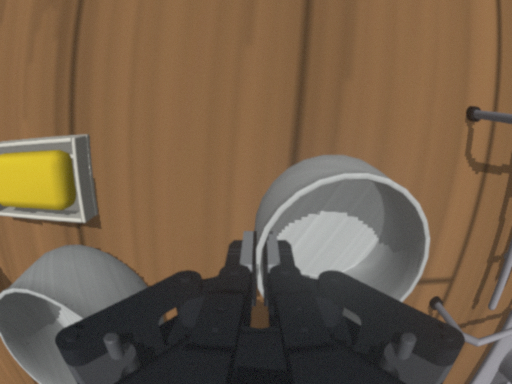

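The small degchi is held in front of the right bay. The loop feet show at (473,114) and (437,303), so I'll check the lateral centring against those.

```bash
python3 -c "
from h import *
p=viewer.read_camera('wrist')
print([rk(wrist_z(p,q,.004)).round() for q in [(473,114),(437,303)]])"
```

```text
[array([-50., -72.]), array([ -47., -227.])]
```

Call:
move_arm:
  commands:
    - {"tx": 0,"ty": 12,"tz": 0,"ax": 0,"ay": 0,"az": 0,"gripper": -1}
    - {"tx": 0,"ty": 20,"tz": 0,"ax": 0,"ay": 0,"az": 0,"gripper": -1}
    - {"tx": 0,"ty": 22,"tz": 0,"ax": 0,"ay": 0,"az": 0,"gripper": -1}
    - {"tx": 0,"ty": 22,"tz": 0,"ax": 0,"ay": 0,"az": 0,"gripper": -1}
    - {"tx": 0,"ty": 16,"tz": 0,"ax": 0,"ay": 0,"az": 0,"gripper": -1}

```text
time_s: 12.9
position: [0.6343, -0.1397, 0.0329]
eef_rot: [0.676, 0.737, -0.001, -0.001]
ft_force: [-6.6, -0.4, 12.9]
opening: 0.0037
finger_force: 26.5
```

Call:
move_arm:
  commands:
    - {"tx": 0,"ty": 6,"tz": 0,"ax": 0,"ay": 0,"az": 0,"gripper": -1}
    - {"tx": 0,"ty": 4,"tz": 0,"ax": 0,"ay": 0,"az": 0,"gripper": -1}
    - {"tx": 0,"ty": 2,"tz": 0,"ax": 0,"ay": 0,"az": 0,"gripper": -1}

```text
time_s: 13.15
position: [0.6449, -0.1388, 0.0329]
eef_rot: [0.676, 0.737, -0.001, -0.001]
ft_force: [-6.9, -0.6, 12.0]
opening: 0.0035
finger_force: 26.4
```

Call:
move_arm:
  commands:
    - {"tx": 0,"ty": 1.5,"tz": 0,"ax": 0,"ay": 0,"az": 0,"gripper": -1}
    - {"tx": 0,"ty": 1.5,"tz": 0,"ax": 0,"ay": 0,"az": 0,"gripper": -1}

```text
time_s: 13.32
position: [0.6473, -0.1385, 0.033]
eef_rot: [0.676, 0.737, -0.001, -0.001]
ft_force: [-6.1, -1.1, 13.1]
opening: 0.0035
finger_force: 26.2
```

Call:
move_arm:
  commands:
    - {"tx": 0,"ty": 1.5,"tz": 0,"ax": 0,"ay": 0,"az": 0,"gripper": -1}
    - {"tx": 0,"ty": 1.5,"tz": 0,"ax": 0,"ay": 0,"az": 0,"gripper": -1}

```text
time_s: 13.48
position: [0.6503, -0.1383, 0.033]
eef_rot: [0.676, 0.737, -0.001, -0.001]
ft_force: [-6.5, -0.8, 11.0]
opening: 0.0032
finger_force: 26.2
```

Call:
move_arm:
  commands:
    - {"tx": 0,"ty": 1.5,"tz": 0,"ax": 0,"ay": 0,"az": 0,"gripper": -1}
    - {"tx": 0,"ty": 1,"tz": 0,"ax": 0,"ay": 0,"az": 0,"gripper": -1}

```text
time_s: 13.65
position: [0.6528, -0.138, 0.033]
eef_rot: [0.676, 0.737, -0.001, -0.001]
ft_force: [-5.6, -0.3, 11.5]
opening: 0.0035
finger_force: 26.2
```

Call:
move_arm:
  commands:
    - {"tx": 0,"ty": 1.5,"tz": 0,"ax": 0,"ay": 0,"az": 0,"gripper": -1}
    - {"tx": 0,"ty": 1.5,"tz": 0,"ax": 0,"ay": 0,"az": 0,"gripper": -1}

```text
time_s: 13.82
position: [0.655, -0.1379, 0.0329]
eef_rot: [0.676, 0.737, -0.002, -0.002]
ft_force: [-12.0, -0.4, 15.4]
opening: 0.0032
finger_force: 27.0
```

Call:
move_arm:
  commands:
    - {"tx": 0,"ty": 1.5,"tz": 0,"ax": 0,"ay": 0,"az": 0,"gripper": -1}
    - {"tx": 0,"ty": 1,"tz": 0,"ax": 0,"ay": 0,"az": 0,"gripper": -1}

```text
time_s: 13.98
position: [0.6551, -0.1379, 0.0329]
eef_rot: [0.676, 0.737, -0.004, -0.003]
ft_force: [-17.9, -1.3, 19.9]
opening: 0.0034
finger_force: 27.9
```

Call:
move_arm:
  commands:
    - {"tx": 0,"ty": 0,"tz": 0,"ax": 0,"ay": 0,"az": 0,"gripper": -0.4}
    - {"tx": 0,"ty": 0,"tz": 0,"ax": 0,"ay": 0,"az": 0,"gripper": -0.2}
    - {"tx": 0,"ty": -3,"tz": 0,"ax": 0,"ay": 0,"az": 0,"gripper": -0.2}
    - {"tx": 0,"ty": 0,"tz": -20,"ax": 0,"ay": 0,"az": 0,"gripper": -0.2}
    - {"tx": 0,"ty": 0,"tz": -35,"ax": 0,"ay": 0,"az": 0,"gripper": -0.06}

```text
time_s: 14.4
position: [0.6532, -0.1376, 0.0826]
eef_rot: [0.677, 0.736, -0.002, -0.005]
ft_force: [0.6, 0.3, 0.1]
opening: 0.0404
finger_force: 0.0
```

Call:
move_arm:
  commands:
    - {"tx": 0,"ty": -25,"tz": -33,"ax": 0,"ay": 0,"az": 0,"gripper": -0.06}
    - {"tx": -10,"ty": -38,"tz": 0,"ax": 0,"ay": 0,"az": 0,"gripper": -0.06}
    - {"tx": -12,"ty": -38,"tz": 0,"ax": 0,"ay": 0,"az": 0,"gripper": -0.06}
    - {"tx": -12,"ty": -38,"tz": 0,"ax": 0,"ay": 0,"az": 0,"gripper": -0.06}
    - {"tx": -12,"ty": -38,"tz": 0,"ax": 0,"ay": 0,"az": 0,"gripper": -0.06}

```text
time_s: 14.82
position: [0.483, -0.1998, 0.1201]
eef_rot: [0.676, 0.737, 0.0, 0.0]
ft_force: [0.3, -1.4, 0.7]
opening: 0.04
finger_force: 0.0
```

Call:
move_arm:
  commands:
    - {"tx": -11,"ty": -38,"tz": 0,"ax": 0,"ay": 0,"az": 0,"gripper": -0.06}
    - {"tx": -11,"ty": -38,"tz": 0,"ax": 0,"ay": 0,"az": 0,"gripper": -0.06}
    - {"tx": -11,"ty": -38,"tz": 0,"ax": 0,"ay": 0,"az": 0,"gripper": -0.06}
    - {"tx": 0,"ty": 0,"tz": 0,"ax": 0,"ay": 0,"az": 0,"gripper": -0.06}

```text
time_s: 15.15
position: [0.3677, -0.2425, 0.1194]
eef_rot: [0.679, 0.734, -0.001, -0.002]
ft_force: [1.1, -0.7, 0.2]
opening: 0.0401
finger_force: 0.0
```

```bash
python3 -c "
from h import *
st()
p=viewer.read_camera('wrist');rim(p,'degchi_large',.07,0)
p=viewer.read_camera('top');rim(p,'degchi_small',.056,0,False)"
```

```text
t 15.15 rackxy [-380.7 -227.5] z 119.4 q [ 0.679  0.734 -0.001 -0.002] open 0.04006535341116639 ff 0.0 ft [ 1.1 -0.7  0.2]  yaw_y 4.503051870086679
degchi_large 0.6 [-331.1 -225.2] D 128 xmin/max [-391. -285.] [-270. -165.] [321.6, 195.2]
degchi_small 0.9 [-386.3  389.6] D 102 xmin/max [-432.  340.] [-339.  439.] [142.4, 264.3]
degchi_small 0.8 [ -49.1 -143.6] D 103 xmin/max [ -97. -192.] [   2. -100.] [297.1, 150.5]
degchi_small 0.79 [-458.8  283. ] D 100 xmin/max [-503.  234.] [-411.  332.] [178.0, 284.8]
degchi_small 0.7 [-392.3  534. ] D 109 xmin/max [-435.  480.] [-342.  588.] [100.6, 266.4]
```

Call:
move_arm:
  commands:
    - {"tx": 1,"ty": -8,"tz": 15,"ax": 0,"ay": 0,"az": 0,"gripper": -0.06}
    - {"tx": 0,"ty": 0,"tz": 30,"ax": 0,"ay": 0,"az": 0,"gripper": -0.06}
    - {"tx": 0,"ty": 0,"tz": 28,"ax": 0,"ay": 0,"az": 0,"gripper": -0.06}
    - {"tx": 0,"ty": 0,"tz": 0,"ax": 0,"ay": 0,"az": 0,"gripper": -0.5}
    - {"tx": 0,"ty": 0,"tz": 0,"ax": 0,"ay": 0,"az": 0,"gripper": -1}

```text
time_s: 15.77
position: [0.3655, -0.2411, 0.0463]
eef_rot: [0.676, 0.737, -0.0, -0.002]
ft_force: [-4.2, 0.2, 0.2]
opening: 0.017
finger_force: 1.3
```

Call:
move_arm:
  commands:
    - {"tx": 0,"ty": 0,"tz": 0,"ax": 0,"ay": 0,"az": 0,"gripper": -1}
    - {"tx": 0,"ty": 0,"tz": 0,"ax": 0,"ay": 0,"az": 0,"gripper": -1}
    - {"tx": 0,"ty": 0,"tz": 0,"ax": 0,"ay": 0,"az": 0,"gripper": -1}
  force: 30

```text
time_s: 16.02
position: [0.3669, -0.243, 0.0484]
eef_rot: [0.677, 0.736, 0.0, 0.001]
ft_force: [0.3, 1.7, -1.9]
opening: 0.0051
finger_force: 29.2
```

```bash
python3 -c "
from h import *
st()"
```

```text
t 16.0167 rackxy [-381.5 -227.9] z 48.4 q [0.677 0.736 0.    0.001] open 0.005052653816976385 ff 29.243986452638637 ft [ 0.3  1.7 -1.9]  yaw_y 4.843252974283672
```

Call:
move_arm:
  commands:
    - {"tx": 0,"ty": 8,"tz": 1,"ax": 0,"ay": 0,"az": 0,"gripper": -1}
    - {"tx": 0,"ty": 20,"tz": 0.5,"ax": 0,"ay": 0,"az": 0,"gripper": -1}
    - {"tx": 0,"ty": 26,"tz": 0,"ax": 0,"ay": 0,"az": 0,"gripper": -1}
    - {"tx": 0,"ty": 26,"tz": 0,"ax": 0,"ay": 0,"az": 0,"gripper": -1}
    - {"tx": 0,"ty": 26,"tz": 0,"ax": 0,"ay": 0,"az": 0,"gripper": -1}

```text
time_s: 16.43
position: [0.4724, -0.2343, 0.0472]
eef_rot: [0.677, 0.736, -0.001, 0.001]
ft_force: [-5.2, -0.4, 8.2]
opening: 0.0047
finger_force: 30.7
```

Call:
move_arm:
  commands:
    - {"tx": 8,"ty": 18,"tz": 0,"ax": 0,"ay": 0,"az": 0,"gripper": -1}
    - {"tx": 20,"ty": 10,"tz": 0,"ax": 0,"ay": 0,"az": 0,"gripper": -1}
    - {"tx": 26,"ty": 7,"tz": 0,"ax": 0,"ay": 0,"az": 0,"gripper": -1}
    - {"tx": 26,"ty": 6,"tz": 0,"ax": 0,"ay": 0,"az": 0,"gripper": -1}
    - {"tx": 26,"ty": 5,"tz": 0,"ax": 0,"ay": 0,"az": 0,"gripper": -1}

```text
time_s: 16.85
position: [0.5109, -0.1246, 0.0472]
eef_rot: [0.677, 0.736, 0.0, 0.002]
ft_force: [-0.3, -2.8, 1.6]
opening: 0.005
finger_force: 30.8
```

Call:
move_arm:
  commands:
    - {"tx": 26,"ty": 5,"tz": 0,"ax": 0,"ay": 0,"az": 0,"gripper": -1}
    - {"tx": 26,"ty": 5,"tz": 0,"ax": 0,"ay": 0,"az": 0,"gripper": -1}
    - {"tx": 26,"ty": 5,"tz": 0,"ax": 0,"ay": 0,"az": 0,"gripper": -1}
    - {"tx": 22,"ty": 0,"tz": 0,"ax": 0,"ay": 0,"az": 0,"gripper": -1}
    - {"tx": 12,"ty": 0,"tz": 0,"ax": 0,"ay": 0,"az": 0,"gripper": -1}

```text
time_s: 17.27
position: [0.5158, -0.01, 0.0472]
eef_rot: [0.676, 0.737, 0.001, 0.002]
ft_force: [0.1, -4.9, 4.0]
opening: 0.0048
finger_force: 31.4
```

```bash
python3 -c "
from h import *
st()
p=viewer.read_camera('wrist');rim(p,'degchi_large',.07,0)
cv2.imwrite('pics/w6.png',p['color'])"
```

```text
t 17.2667 rackxy [-213.6   -8.1] z 47.2 q [0.676 0.737 0.001 0.002] open 0.0048074207672375285 ff 31.357253452952136 ft [ 0.1 -4.9  4. ]  yaw_y 4.896114893910806
degchi_large 0.8 [-157.1   -3.8] D 133 xmin/max [-217.  -50.] [-94.  56.] [370.1, 213.0]
```

View pics/w6.png

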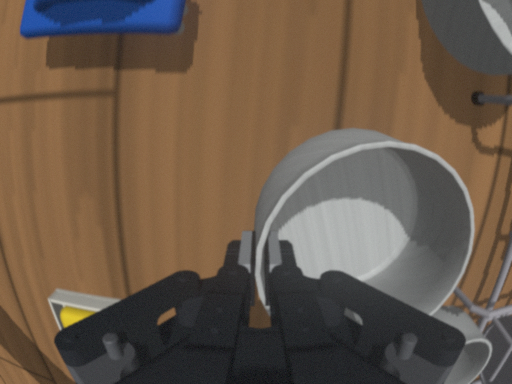

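Large degchi in front of the middle bay: rim's left edge at about (390,140), left loop foot at (478,98). I'll check the clearance.

```bash
python3 -c "
from h import *
p=viewer.read_camera('wrist')
print(rk(wrist_z(p,(478,98),.004)).round(), [rk(wrist_z(p,q,.07)).round() for q in [(390,140),(360,147),(258,240),(473,215),(445,305)]])"
```

```text
[-50.  84.] [array([-158.,   53.]), array([-172.,   49.]), array([-215.,    7.]), array([-101.,   17.]), array([-102.,  -42.])]
```

Call:
move_arm:
  commands:
    - {"tx": 7,"ty": 0,"tz": 0,"ax": 0,"ay": 0,"az": 0,"gripper": -1}
    - {"tx": 6,"ty": 0,"tz": 0,"ax": 0,"ay": 0,"az": 0,"gripper": -1}
    - {"tx": 0,"ty": 8,"tz": 0,"ax": 0,"ay": 0,"az": 0,"gripper": -1}
    - {"tx": 0,"ty": 12,"tz": 0,"ax": 0,"ay": 0,"az": 0,"gripper": -1}
    - {"tx": 0,"ty": 0,"tz": 0,"ax": 0,"ay": 0,"az": 0,"gripper": -1}

```text
time_s: 17.83
position: [0.534, 0.0028, 0.0471]
eef_rot: [0.677, 0.736, 0.0, 0.0]
ft_force: [-3.1, 0.5, 12.0]
opening: 0.0047
finger_force: 32.0
```

```bash
python3 -c "
from h import *
st()
p=viewer.read_camera('wrist');w=p['color'];rim(p,'degchi_large',.07,0)
cv2.imwrite('pics/w7.png',cv2.resize(w[60:360,230:512],None,fx=2,fy=2,interpolation=3))"
```

```text
t 17.8333 rackxy [-194.4    3.1] z 47.1 q [0.677 0.736 0.    0.   ] open 0.00473288629761745 ff 31.9541198220395 ft [-3.1  0.5 12. ]  yaw_y 4.771740772566417
degchi_large 0.73 [-137.7    9. ] D 131 xmin/max [-197.  -37.] [-75.  68.] [370.1, 214.1]
```

View pics/w7.png

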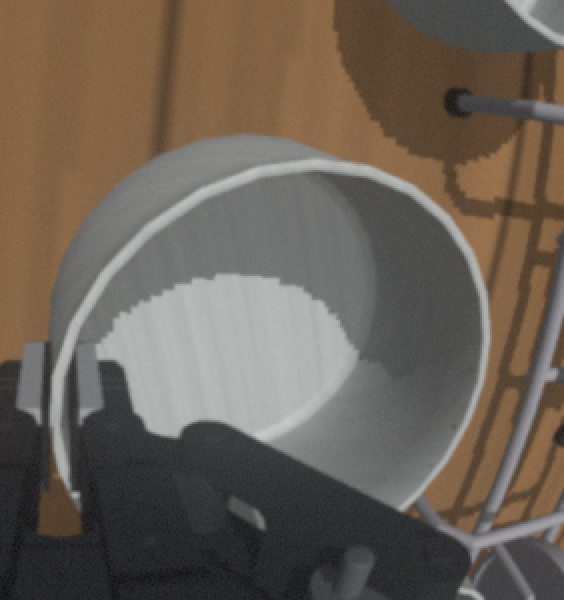

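The left gap looks good (loop foot at about (460,102) in the crop). Pushing in.

Call:
move_arm:
  commands:
    - {"tx": 0,"ty": 10,"tz": 0,"ax": 0,"ay": 0,"az": 0,"gripper": -1}
    - {"tx": 0,"ty": 18,"tz": 0,"ax": 0,"ay": 0,"az": 0,"gripper": -1}
    - {"tx": 0,"ty": 18,"tz": 0,"ax": 0,"ay": 0,"az": 0,"gripper": -1}
    - {"tx": 0,"ty": 12,"tz": 0,"ax": 0,"ay": 0,"az": 0,"gripper": -1}
    - {"tx": 0,"ty": 6,"tz": 0,"ax": 0,"ay": 0,"az": 0,"gripper": -1}

```text
time_s: 18.35
position: [0.5972, 0.008, 0.0471]
eef_rot: [0.677, 0.736, -0.0, -0.0]
ft_force: [-9.8, -0.2, 16.1]
opening: 0.0047
finger_force: 32.6
```

Call:
move_arm:
  commands:
    - {"tx": 0,"ty": 3,"tz": 0,"ax": 0,"ay": 0,"az": 0,"gripper": -1}
    - {"tx": 0,"ty": 3,"tz": 0,"ax": 0,"ay": 0,"az": 0,"gripper": -1}
    - {"tx": 0,"ty": 2,"tz": 0,"ax": 0,"ay": 0,"az": 0,"gripper": -1}

```text
time_s: 18.6
position: [0.603, 0.0086, 0.0471]
eef_rot: [0.677, 0.736, -0.001, -0.001]
ft_force: [-8.9, -0.7, 15.1]
opening: 0.0051
finger_force: 32.3
```

Call:
move_arm:
  commands:
    - {"tx": 0,"ty": 1.5,"tz": 0,"ax": 0,"ay": 0,"az": 0,"gripper": -1}
    - {"tx": 0,"ty": 1.5,"tz": 0,"ax": 0,"ay": 0,"az": 0,"gripper": -1}

```text
time_s: 18.77
position: [0.6058, 0.0088, 0.0472]
eef_rot: [0.677, 0.736, -0.001, -0.001]
ft_force: [-9.3, -0.4, 14.0]
opening: 0.0047
finger_force: 32.2
```

Call:
move_arm:
  commands:
    - {"tx": 0,"ty": 1.5,"tz": 0,"ax": 0,"ay": 0,"az": 0,"gripper": -1}
    - {"tx": 0,"ty": 1.5,"tz": 0,"ax": 0,"ay": 0,"az": 0,"gripper": -1}

```text
time_s: 18.93
position: [0.6087, 0.0091, 0.0471]
eef_rot: [0.677, 0.736, -0.001, -0.001]
ft_force: [-9.4, -0.2, 13.7]
opening: 0.0045
finger_force: 32.3
```

Call:
move_arm:
  commands:
    - {"tx": 0,"ty": 1.5,"tz": 0,"ax": 0,"ay": 0,"az": 0,"gripper": -1}
    - {"tx": 0,"ty": 1.5,"tz": 0,"ax": 0,"ay": 0,"az": 0,"gripper": -1}

```text
time_s: 19.1
position: [0.6091, 0.0091, 0.0471]
eef_rot: [0.677, 0.736, -0.003, -0.002]
ft_force: [-18.4, -2.1, 23.0]
opening: 0.0048
finger_force: 33.8
```

Call:
move_arm:
  commands:
    - {"tx": 0,"ty": 1.5,"tz": 0,"ax": 0,"ay": 0,"az": 0,"gripper": -1}
    - {"tx": 0,"ty": 1.5,"tz": 0,"ax": 0,"ay": 0,"az": 0,"gripper": -1}

```text
time_s: 19.27
position: [0.6092, 0.0091, 0.047]
eef_rot: [0.677, 0.736, -0.005, -0.004]
ft_force: [-25.8, -2.5, 30.2]
opening: 0.0048
finger_force: 35.1
```

Home. Release and lift, then draw back to check.

Call:
move_arm:
  commands:
    - {"tx": 0,"ty": 0,"tz": 0,"ax": 0,"ay": 0,"az": 0,"gripper": -0.4}
    - {"tx": 0,"ty": 0,"tz": 0,"ax": 0,"ay": 0,"az": 0,"gripper": -0.1}
    - {"tx": 0,"ty": -3,"tz": 0,"ax": 0,"ay": 0,"az": 0,"gripper": -0.06}
    - {"tx": 0,"ty": 0,"tz": -20,"ax": 0,"ay": 0,"az": 0,"gripper": -0.06}
    - {"tx": 0,"ty": 0,"tz": -35,"ax": 0,"ay": 0,"az": 0,"gripper": -0.06}

```text
time_s: 19.68
position: [0.6103, 0.0101, 0.0972]
eef_rot: [0.677, 0.736, -0.002, -0.003]
ft_force: [0.6, 0.3, 0.2]
opening: 0.0403
finger_force: 0.0
```

Call:
move_arm:
  commands:
    - {"tx": 0,"ty": -30,"tz": -40,"ax": 0,"ay": 0,"az": 0,"gripper": -0.06}
    - {"tx": 0,"ty": -41,"tz": 0,"ax": 0,"ay": 0,"az": 0,"gripper": -0.06}
    - {"tx": 0,"ty": -41,"tz": 0,"ax": 0,"ay": 0,"az": 0,"gripper": -0.06}
    - {"tx": 0,"ty": -41,"tz": 0,"ax": 0,"ay": 0,"az": 0,"gripper": -0.06}
    - {"tx": 0,"ty": -41,"tz": 0,"ax": 0,"ay": 0,"az": 0,"gripper": -0.06}

```text
time_s: 20.1
position: [0.4238, -0.0059, 0.1341]
eef_rot: [0.677, 0.736, 0.0, 0.001]
ft_force: [-0.2, -0.2, 0.4]
opening: 0.0402
finger_force: 0.0
```

```bash
python3 -c "
from h import *
st()
p=viewer.read_camera('side');a=p['color'][140:260,240:360]
p=viewer.read_camera('top');b=p['color'][105:185,175:335]
rim(p,'degchi_small',.056,0,False);rim(p,'degchi_medium',.063,0,False);rim(p,'degchi_large',.07,0,False)
cv2.imwrite('pics/fin.png',np.hstack([cv2.resize(a,(360,360),interpolation=3),cv2.resize(b,(440,220),interpolation=3,).copy() if 0 else cv2.copyMakeBorder(cv2.resize(b,(440,220),interpolation=3),0,140,0,0,0)]))"
```

```text
t 20.1 rackxy [-305.     3.6] z 134.1 q [0.677 0.736 0.    0.001] open 0.04015904294801778 ff 0.0 ft [-0.2 -0.2  0.4]  yaw_y 4.806356170515826
degchi_small 0.92 [-456.6  282.8] D 98 xmin/max [-503.  237.] [-411.  332.] [178.8, 281.2]
degchi_small 0.7 [ -49.5 -143.5] D 99 xmin/max [ -96. -192.] [ -0. -98.] [296.2, 149.7]
degchi_small 0.63 [-385.6  388.5] D 105 xmin/max [-433.  337.] [-342.  439.] [144.9, 263.4]
degchi_small 0.63 [-390.1  534.5] D 108 xmin/max [-435.  481.] [-345.  588.] [100.0, 264.4]
degchi_medium 0.66 [-57.2 149.3] D 116 xmin/max [-115.   96.] [ -0. 204.] [209.7, 155.9]
degchi_large 0.62 [-67.    0.6] D 130 xmin/max [-131.  -57.] [-3. 60.] [255.1, 154.6]
```

View pics/fin.png

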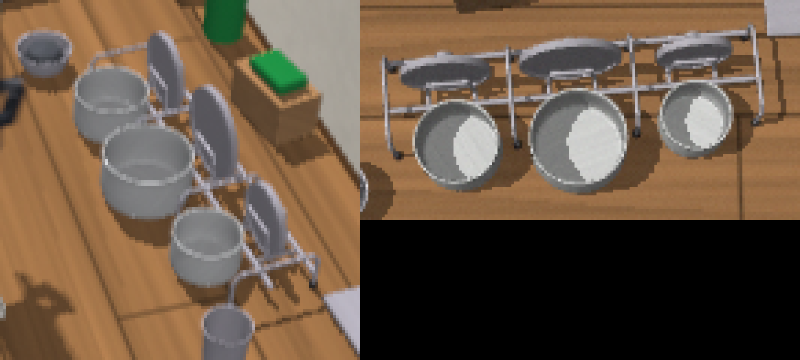

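All three degchis stand upright against the rail, each in front of its lid: medium at (457,145), large at (579,140), small at (695,118) in the picture. The lids are unmoved.

```bash
python3 -c "
from bench import r
print(r.sign_off())"
```

```text
the job is handed in; nothing more can be done
None
```

The job is handed in: each degchi was slid home against the rail in front of its own lid (medium in the left bay, large in the middle, small in the right), with the lids and other things left where they were.

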